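# Clamp the chopping board in its stop

## Task

Push the chopping board along the worktop until its end lies fully home and flush against the wooden fence of the board stop, then push the clamp's black-gripped lever over towards the board so that it snaps past centre and its rubber foot comes down and holds the board. Slide the board with the fingers without lifting it, keep the small bowl standing on it, and leave the other things on the worktop as they are.

Things in the scene. Friction and masses are not known exactly. Their poses are not given: they have to be found in the camera images.
- station: Fixed board stop. Origin on the worktop under the middle of the fence face; y points from the fence away from the board (the board approaches along +y), x runs along the fence, z up. Steel plate 180 (x) x 100 (y 0 to +100) x 4 mm; wooden fence 180 x 18 x 30 mm high, face at y = 0; behind it, at x = 0, the toggle clamp between steel cheeks 54 mm high, y 28 to 62.
- pivot (a point): Hinge axis of the clamp lever, at x 0, y +45, z 45 mm in the station's frame; the axis is the station's x axis.
- lever (a joint): Clamp lever angle, rad: 0 open (foot up, handle leaning 0.55 from upright, away from the board), grows as the handle is tipped towards the board; 0.55 upright = dead centre; 1.10 locked, foot on the board lying home; stop at 1.20 only with no board under the foot. A spring (0.5 N m per rad from dead centre, 3 N at the grip) throws it to the side of centre it is on.
- lever_tip (a point): Centre of the round end of the lever's grip, 95 mm from the pivot; 126 mm above the worktop when open, 140 when upright. Straight lever: black grip, 22 mm diameter, 39 to 106 mm from the pivot, 10 mm steel rod below. Rigid with it is a 70 mm arm with a rubber foot (18 mm diameter) that, locked, presses on the board 25 mm in from the fence face.
- board: Loose wooden chopping board lying flat on the worktop, 185 (own x) x 270 (own y) x 22 mm, about 0.7 kg. Origin at the centre of its underside. Its +y end faces the fence, with a gap of some centimetres at first.
- board_fence_end (a point): Middle of the board's 185 mm end face that is to lie against the fence, 11 mm above the board's underside (station y = 0 when home).
- board_push_end (a point): Middle of the board's opposite 185 mm end face, 11 mm above its underside; the place to push.
- bowl: Small white bowl, 85 mm across and 38 mm high, standing loose near the middle of the board and riding on it. Origin at the centre of its underside.
- salt: Bystander: salt shaker, 44 mm across, 90 mm high, behind the stop's far corner. Origin under its centre.
- garlic: Bystander: garlic bulb, 60 mm, near the stop's robot-side corner. Origin at its underside.
- lemon: Bystander: lemon, 78 x 55 x 56 mm, left on the worktop. Origin at its underside.
- onion: Bystander: red onion, 64 x 67 x 71 mm, right on the worktop. Origin at its underside.
- mug: Bystander: pale mug with handle, 92 mm high, left on the worktop. Origin at its underside.
- tin: Bystander: food tin, 75 mm across, 110 mm high, right on the worktop. Origin under its centre.

How it is judged:
On the way, in this order (a step that is already met when the one before it is completed fails the run):
1. the board lies home against the fence while the lever is still open (y of board_fence_end in the frame of station above -0.005 m and angle between the y axis of board and the y axis of station, either way round below 0.05 rad and value of joint lever below 0.45 rad), for 0.1 s.
2. the lever is past centre and its foot is down on the board (value of joint lever between 1.04 and 1.16 rad), for 0.2 s.
At the end, for the whole second after the job is handed in: The board's end is within 5 mm of the fence and square to it within 0.05 rad, flat on the worktop and at rest; the lever rests between 1.04 and 1.16 rad, its foot on the board; the bowl stands upright on the board (all of step 2 and y of board_fence_end in the frame of station above -0.005 m and angle between the y axis of board and the y axis of station, either way round below 0.05 rad and height (world z) of board below 0.004 m and linear speed of board below 0.01 m/s and z of bowl in the frame of board between 0.018 and 0.027 m and angle between bowl's own z axis and vertical below 0.1 rad); the robot touches nothing.
It fails at once if the board was lifted or tipped (over 12 mm or 0.1 rad) (height (world z) of board above 0.012 m or angle between board's own z axis and vertical above 0.1 rad).
It fails at once if the bowl was lifted, tipped or pushed off the board (height (world z) of bowl above 0.037 m or height (world z) of bowl below 0.015 m or angle between bowl's own z axis and vertical above 0.4 rad).
It fails at once if a bystander was disturbed (moved over 30 mm) (distance of any of salt, garlic, lemon, onion, mug, tin from where it was at the start of the episode above 0.03 m).
It also fails if it takes over 45 s, if anything falls off the work surface, if the arm or the gripper's body presses on something with over 40 N, if the wrist force passes 120 N, or if a joint passes its speed limit or range.

## Robot

A 6-joint arm with a two-finger parallel gripper is mounted at the origin on a cart in front of the work surface, level with it; the furniture and walls round the work are solid. World frame = base frame: x ahead of the robot, y to its left, z up, the work surface at z = 0. Lengths are in m, angles in rad, forces in N, time in s.
With the tool pointing down it reaches from about 0.25 to 0.725 m from the base axis. Payload 4 kg.
Tool frame: the origin (TCP) lies midway between the tips of the shut fingers; the grasp point (between the pads) lies 19 mm behind it; y points along the fingers, x is the direction in which the jaws open and shut, and the axes are right-handed (so a half turn about y gives the same grasp; the last joint's range is limited). The gripper opens to 85 mm and grips with 20 to 120 N. Pads are 22 mm wide; open, the fingers measure 114 mm over their backs; the gripper's body (76 mm by 85 mm) begins 54 mm behind the grasp point. The pads swing forward as they close: fully open they stand 13 mm farther back than shut.
Start: joints at [-1.302, 0.241, 0.005, 1.335, 0, 1.571], TCP at [0.133, -0.482, 0.231] pointing down, gripper open.
Joint ranges: [-2.72, 2.72], [-1.05, 1.87], [-1.09, 1.28], [-1.99, 2.15], [-1.42, 1.44], [-3.14, 3.14]. Speed limits (rad/s): [2.79, 2.79, 3.14, 3.14, 3.14, 3.14].

## Interface

Orientations are given as a unit quaternion [x, y, z, w].
In Python, from workcell import bot gives the robot as it stands. The module is installed in compiled form; this text tells all that it offers.
- The arm moves only by the shell command python3 -m inch 'ROWS'. ROWS is text: rows parted by semicolons, each of 7 numbers parted by spaces: the turn, a rotation vector about the tool's x, y, z in degrees, then the shift along the tool's x, y, z in mm, then the closure, from 0 (fully open) to 1 (shut). In form: ax ay az dx dy dz fingers; .... A call has 1 to 12 rows; each row shifts and turns the commanded pose from where the row before left it, along the tool's axes as they then stand; what a row does not reach is not made up. A row lasts 1/8 s, in which the tool goes at most 62.5 mm and 10.7 degrees, less where a joint would pass 70% of its speed; a pose out of reach is approached as far as the arm can. A call with a gripper value outside its range is refused whole. The fingers move at their own pace and stop on an object; the grip force is fixed at half the most. Time passes only in rows, so rows that do not move let the fingers close. It gives the time, the measured TCP pose, the force and the opening at its end, in the units of the state.
- bot.get_obs(): the state, without advancing time (a new reading comes with each control period).
- bot.camera(name): name is "scene" or "top" or "wrist"; returns a dict with "color" (480x640x3 uint8, blue, green, red), "fx", "fy", "cx", "cy" (pixels), "extrinsics" (4x4, takes a point from world to camera coordinates). Camera axes: x right, y up, looking along -z (the intrinsics and any distortion apply to the point x, -y, -z); pixel columns grow to the right and rows downward; lengths in m; the calibration is good to about 2 mm. A picture is of the moment at which its call begins. There is no depth.
- bot.job_done(): hands the job in, once; it reports no verdict.
Trained networks look in the newest picture that a camera, given by its name, has taken for a name from the list of things; names that differ only in an ending like _2 or _b are one class to them, and where a whole thing is asked for, a point or a joint stands for the part that bears it (a point fixed in the world has none). Each returns a list of dicts, best first, with "conf" (0 to 1); they miss things now and then, are a little off and sometimes report something else, mostly with a low value. They report only what shows in the picture. A call takes as long as a camera call.
- bot.look_for(name, camera): "extent" ([left, top, right, bottom] in pixels, round what is visible of it).
- bot.cut_out(name, camera): "region" (480x640 bool, what is visible of it) and "extent" ([left, top, right, bottom] in pixels, round what is visible of it).
- bot.spot_point(name, camera): "point" ([column, row] in pixels: a listed point, or the origin of a listed thing).
The state is a dict: "clock": time; "joint_pos": joint angles; "joint_vel": joint speeds; "tau": joint torques, N m; "eef_pos": TCP position; "tool_rot": TCP orientation; "ft_force": force on the tool from outside, world axes, zero at the start; "ft_torque": the same for the moment, N m; "grip_width": finger opening in m.
Only numpy, scipy, OpenCV 4.12 (cv2) and the standard library are available. Lean on these libraries where they do the work, as an engineer would, in place of code of your own. Each camera call takes 0.05 s, during which the arm holds its last target.

## Working session

There is one attempt and no reset: what is moved stays moved. The work goes in short steps, Python scripts to look and compute and a shell command to move; the robot and the scene stay as the last step left them, time stands still between calls to the robot, and variables do not carry over. Pictures are saved under pics/ and viewed, and the job is handed in when it is done.

```bash
mkdir -p pics; cat > h.py <<'E'
import numpy as np, cv2
from workcell import bot
def ray(c,px):
    E=np.array(c["extrinsics"]);R=E[:3,:3];t=E[:3,3]
    d=np.array([(px[0]-c["cx"])/c["fx"],-(px[1]-c["cy"])/c["fy"],-1.0])
    return -R.T@t, R.T@d
def onz(c,px,z):
    o,d=ray(c,px); return o+d*(z-o[2])/d[2]
def proj(c,p):
    E=np.array(c["extrinsics"]);q=E[:3,:3]@np.array(p)+E[:3,3]
    return np.array([c["cx"]+c["fx"]*q[0]/-q[2], c["cy"]+c["fy"]*(-q[1])/-q[2]])
E
python3 - <<'E'
from h import *
o=bot.get_obs()
for k in o: print(k,np.round(o[k],3))
for n in ["scene","top"]:
    c=bot.camera(n); cv2.imwrite(f"pics/{n}0.png",c["color"]); print(n,c["fx"],c["fy"],c["cx"],c["cy"],[k for k in c]); print(np.round(c["extrinsics"],3).tolist())
    for m,z in [("station",0),("pivot",.045),("lever_tip",.126),("board",0),("board_fence_end",.011),("board_push_end",.011),("bowl",.022),("salt",0),("garlic",0),("lemon",0),("onion",0),("mug",0),("tin",0)]:
        r=bot.spot_point(m,n)
        if r: print(m,np.round(r[0]["point"],1),round(r[0]["conf"],2),np.round(onz(c,r[0]["point"],z),3))
        else: print(m,None)
E
```

```text
clock 0.0
joint_pos [-1.302  0.241  0.004  1.335  0.     1.571]
joint_vel [-0.001  0.001  0.002 -0.001  0.004 -0.   ]
tau [-2.0000e-03 -3.7232e+01  2.5241e+01  1.7000e-02 -0.0000e+00  0.0000e+00]
eef_pos [ 0.133 -0.481  0.23 ]
tool_rot [-0.562  0.429 -0.428  0.563]
ft_force [-0.537  0.753 -0.56 ]
ft_torque [-0.069 -0.049 -0.004]
grip_width 0.085
scene 623.0222883702573 623.0222883702573 320.24113610755956 242.24935470382798 ['color', 'fx', 'fy', 'cx', 'cy', 'extrinsics']
[[-0.079, -0.997, -0.011, -0.001], [0.734, -0.066, 0.676, -0.469], [-0.674, 0.045, 0.737, -1.46], [0.0, 0.0, 0.0, 1.0]]
station [278.4 281.3] 0.57 [0.493 0.08  0.   ]
pivot [258.9 274.5] 0.81 [0.486 0.132 0.045]
lever_tip [241.7 257.2] 0.82 [0.483 0.172 0.126]
board [356.3 281.3] 0.84 [ 0.474 -0.143  0.   ]
board_fence_end None
board_push_end None
bowl None
salt [244.9 249.1] 0.62 [0.627 0.176 0.   ]
garlic [226.4 310.8] 0.6 [0.402 0.227 0.   ]
lemon [158.  305.2] 0.79 [0.438 0.417 0.   ]
onion [485.9 269.4] 0.56 [ 0.484 -0.523  0.   ]
mug [169.  260.7] 0.59 [0.6 0.4 0. ]
tin None
top 520.0302790466093 520.0302790466093 319.0514849239483 244.58448688547765 ['color', 'fx', 'fy', 'cx', 'cy', 'extrinsics']
[[0.002, -1.0, 0.007, -0.052], [0.998, 0.002, 0.063, -0.543], [-0.063, 0.007, 0.998, -1.352], [0.0, 0.0, 0.0, 1.0]]
station [266.3 270.8] 0.97 [0.474 0.089 0.   ]
pivot [248.5 267.4] 0.58 [0.482 0.131 0.045]
lever_tip [226.4 262. ] 0.54 [0.494 0.174 0.126]
board [349.6 276.4] 0.93 [ 0.46  -0.132  0.   ]
board_fence_end [301.3 272.1] 0.77 [ 0.471 -0.004  0.011]
board_push_end [400.4 278.9] 0.68 [ 0.453 -0.265  0.011]
bowl [351.  267.5] 0.73 [ 0.483 -0.134  0.022]
salt [233.7 219.8] 0.64 [0.61  0.177 0.   ]
garlic [211.9 294.8] 0.55 [0.411 0.233 0.   ]
lemon [140.1 281.2] 0.75 [0.446 0.423 0.   ]
onion [494.4 272.8] 0.86 [ 0.47  -0.518  0.   ]
mug [150.4 223. ] 0.73 [0.601 0.399 0.   ]
tin [472.8 202.8] 0.58 [ 0.658 -0.463  0.   ]
```

View pics/scene0.png

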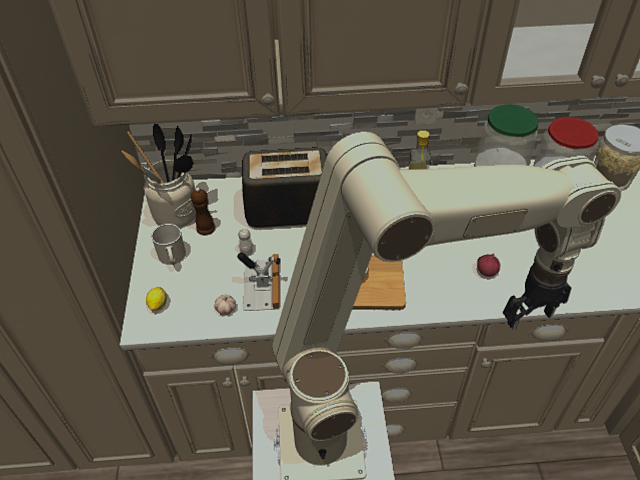

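View pics/top0.png

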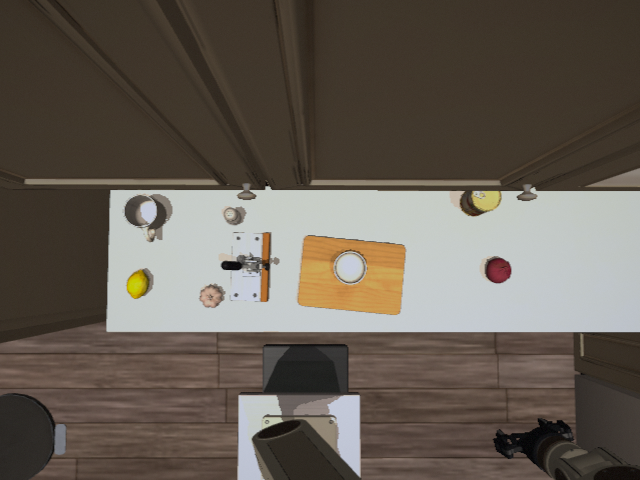

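```bash
python3 - <<'E'
import cv2
a=cv2.imread("pics/top0.png"); cv2.imwrite("pics/top0z.png",cv2.resize(a[190:350,180:440],None,fx=3,fy=3,interpolation=cv2.INTER_CUBIC))
E
```

```text
(no output)
```

View pics/top0z.png

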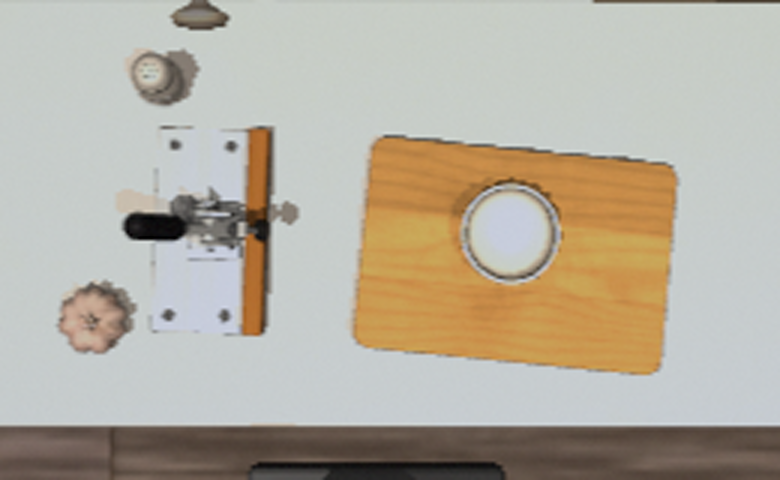

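The top view shows the board at about (352, 275), yawed a few degrees relative to the fence, whose face is near column 269. The lever handle leans left with its tip near (226, 264). Next I'll measure the geometry.

```bash
python3 - <<'E'
from h import *
c=bot.camera("top")
hsv=cv2.cvtColor(c["color"],cv2.COLOR_BGR2HSV)
m=bot.cut_out("board","top")[0]["region"].astype(np.uint8)
b=bot.cut_out("bowl","top")
if b: m|=b[0]["region"].astype(np.uint8); print("bowl",b[0]["extent"])
cn=max(cv2.findContours(m,0,1)[0],key=cv2.contourArea)
P=np.array([onz(c,p[0],0.022)[:2] for p in cn])*1000
r=cv2.minAreaRect(P.astype(np.float32)); print("board rect mm",r); print(cv2.boxPoints(r))
def z2(p): return (p[0]/3+180-.33,p[1]/3+190-.33)
for n,p,z in [("TL",(375,136),.022),("TR",(677,165),.022),("BR",(659,375),.022),("BL",(353,346),.022),("fenceT",(272,127),.03),("fenceB",(265,335),.03),("fenceTl",(249,127),.03),("fenceBl",(243,335),.03),("plateTL",(161,127),.004),("plateBL",(151,331),.004),("tip",(130,226),.126),("bowl",(510,233),.06),("garlic",(96,318),.03),("salt",(152,73),.09)]:
    print(n,np.round(onz(c,z2(p),z)*1000,0))
d=bot.cut_out("station","top"); print([(x["extent"],x["conf"]) for x in d])
E
```

```text
bowl [334.4, 249.6, 366.8, 286.9]
board rect mm ((464.53515625, -136.66854858398438), (269.0824279785156, 185.06024169921875), 84.50332641601562)
[[ 359.5431   -261.72784 ]
 [ 543.7523   -279.45438 ]
 [ 569.5272    -11.609253]
 [ 385.318       6.117279]]
TL [568. -13.  22.]
TR [ 543. -277.   22.]
BR [ 360. -260.   22.]
BL [385.   6.  22.]
fenceT [575.  77.  30.]
fenceB [395.  81.  30.]
fenceTl [575.  97.  30.]
fenceBl [395. 100.  30.]
plateTL [577. 177.   4.]
plateBL [397. 184.   4.]
tip [487. 182. 126.]
bowl [ 483. -128.   60.]
garlic [409. 227.  30.]
salt [615. 172.  90.]
[([218.7, 233.3, 272.0, 305.2], 0.65)]
```

```bash
cat > t.py <<'E'
from h import *
from scipy.spatial.transform import Rotation as R
import sys
# usage: t.py x y z(mm) yaw_of_station_deg : report shift (tool axes) and turn to reach a down pose with jaw along station x
o=bot.get_obs(); Q=R.from_quat(o["tool_rot"]).as_matrix(); p=np.array(o["eef_pos"])*1000
print("clk",o["clock"],"tcp",np.round(p,1),"F",np.round(o["ft_force"],1),"w",round(float(o["grip_width"]),4))
if len(sys.argv)>4:
    x,y,z,a=map(float,sys.argv[1:5]); a=np.radians(a)
    best=None
    for s in (1,-1):
        X=s*np.array([np.cos(a),np.sin(a),0]);Y=np.array([0,0,-1.]);T=np.c_[X,Y,np.cross(X,Y)]
        rv=R.from_matrix(Q.T@T).as_rotvec(degrees=True)
        if best is None or np.linalg.norm(rv)<np.linalg.norm(best[0]): best=(rv,T)
    print("turn",np.round(best[0],2),"shift in present axes",np.round(Q.T@(np.array([x,y,z])-p),1),"in turned axes",np.round(best[1].T@(np.array([x,y,z])-p),1))
print(np.round(Q,3))
E
python3 t.py 455 -340 60 -1.7
```

```text
clk 1.6 tcp [ 132.8 -482.   231.3] F [-0.3  0.2  0.5] w 0.0857
turn [  0.  -72.9  -0. ] shift in present axes [-51.4 171.3 348.4] in turned axes [317.9 171.3 151.5]
[[ 0.266 -0.     0.964]
 [-0.964 -0.     0.266]
 [ 0.    -1.    -0.   ]]
```

```bash
python3 -m inch '0 -10.4 0 0 0 0 0;0 -10.4 0 0 0 0 0;0 -10.4 0 0 0 0 0;0 -10.4 0 0 0 0 0;0 -10.4 0 0 0 0 0;0 -10.4 0 0 0 0 0;0 -10.5 0 0 0 0 0;0 0 0 0 0 0 0'; python3 t.py 455 -340 60 -1.7
```

```text
clock: 2.6
eef_pos: [0.1328, -0.4821, 0.2313]
tool_rot: [0.707, -0.011, 0.011, -0.707]
ft_force: [0.2, 0.1, -0.4]
grip_width: 0.0857
clk 2.6 tcp [ 132.8 -482.1  231.3] F [ 0.2  0.1 -0.4] w 0.0857
turn [ 0.   -0.12 -0.  ] shift in present axes [317.5 171.3 152.2] in turned axes [317.9 171.3 151.6]
[[ 0.999 -0.     0.032]
 [-0.032 -0.     0.999]
 [-0.    -1.    -0.   ]]
```

```bash
python3 -m inch '0 0 0 40 0 19 0;0 0 0 40 0 19 0;0 0 0 40 0 19 0;0 0 0 40 0 19 0;0 0 0 40 0 19 0;0 0 0 40 0 19 0;0 0 0 40 0 19 0;0 0 0 38 0 19 0;0 0 0 0 40 0 0;0 0 0 0 40 0 0;0 0 0 0 40 0 0;0 0 0 0 30 0 0'; python3 t.py 455 -325 -3 -1.7
```

```text
clock: 4.1
eef_pos: [0.4546, -0.3389, 0.0794]
tool_rot: [-0.707, 0.012, -0.011, 0.707]
ft_force: [0.1, 0.7, -0.8]
grip_width: 0.0856
clk 4.1 tcp [ 454.6 -338.9   79.4] F [ 0.1  0.7 -0.8] w 0.0856
turn [-0.06 -0.19 -0.09] shift in present axes [ 0.1 82.4 13.9] in turned axes [ 0.  82.4 14. ]
[[ 0.999 -0.001  0.033]
 [-0.033  0.001  0.999]
 [-0.002 -1.     0.001]]
```

```bash
python3 -m inch '0 0 0 0 30 0 0;0 0 0 0 25 0 0;0 0 0 0 15 0 0;0 0 0 0 0 0 0;0 0 0 0 0 0 0'; python3 - <<'E'
from h import *
for n in ["top","scene","wrist"]:
    c=bot.camera(n); cv2.imwrite(f"pics/{n}1.png",c["color"] if n!="top" else cv2.resize(c["color"][190:350,180:440],None,fx=3,fy=3))
E
python3 t.py
```

```text
clock: 4.72
eef_pos: [0.4559, -0.3401, 0.0123]
tool_rot: [0.707, -0.01, 0.011, -0.707]
ft_force: [-0.5, 0.3, -0.2]
grip_width: 0.0858
clk 4.875 tcp [ 455.9 -340.1   12.5] F [-0.4  0.5  0. ] w 0.0852
[[ 1.     0.002  0.03 ]
 [-0.03  -0.001  1.   ]
 [ 0.002 -1.    -0.001]]
```

View pics/top1.png

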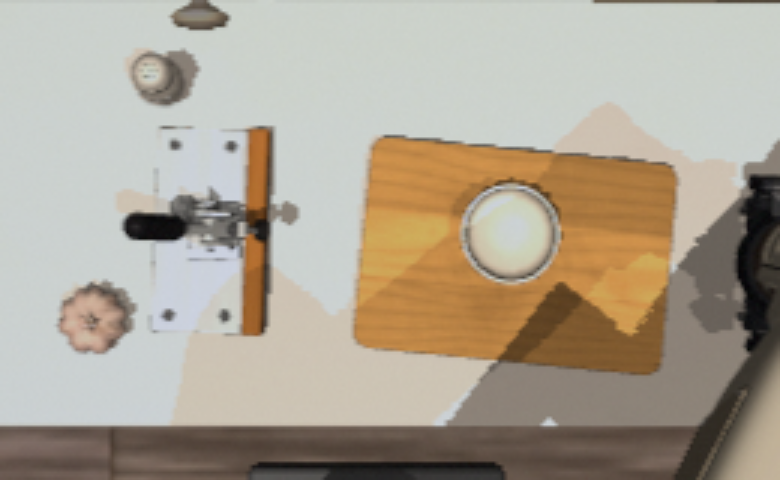

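View pics/wrist1.png

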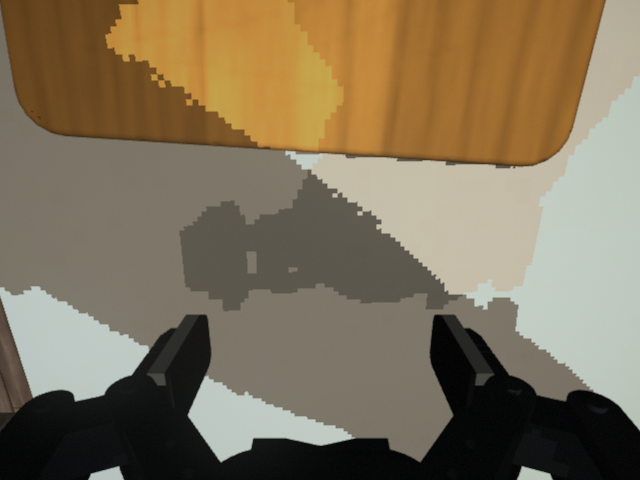

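The wrist view shows the board's push end at rows 135–165, centred about column 300 and roughly in line with the open fingers. The fingers are clear of it, so I'll lower and approach.

```bash
python3 -m inch '0 0 0 0 8 0 0;0 0 0 0 7 0 0;0 0 0 0 0 15 0;0 0 0 0 0 15 0;0 0 0 0 0 8 0;0 0 0 0 0 5 0;0 0 0 0 0 5 0;0 0 0 0 0 5 0;0 0 0 0 0 0 0'; python3 t.py
```

```text
clock: 6.0
eef_pos: [0.4568, -0.2865, -0.0036]
tool_rot: [0.707, -0.01, 0.01, -0.707]
ft_force: [0.1, -0.2, -0.5]
grip_width: 0.0855
clk 6.0 tcp [ 456.8 -286.5   -3.6] F [ 0.1 -0.2 -0.5] w 0.0855
[[ 1.     0.     0.029]
 [-0.029 -0.     1.   ]
 [ 0.    -1.    -0.   ]]
```

```bash
python3 -m inch '0 0 0 0 0 4 0;0 0 0 0 0 5 0;0 0 0 0 0 5 0;0 0 0 0 0 5 0;0 0 0 0 0 5 0;0 0 0 0 0 5 0'; python3 - <<'E'
from h import *
for n in ["top","wrist"]:
    c=bot.camera(n); cv2.imwrite(f"pics/{n}2.png",c["color"] if n!="top" else cv2.resize(c["color"][190:350,180:440],None,fx=3,fy=3))
E
python3 t.py
```

```text
clock: 6.75
eef_pos: [0.4578, -0.2574, -0.0036]
tool_rot: [0.707, -0.01, 0.011, -0.707]
ft_force: [0.6, -4.4, -0.7]
grip_width: 0.0856
clk 6.85 tcp [ 457.7 -256.7   -3.6] F [ 1.4 -2.7 -0.8] w 0.0859
[[ 1.     0.     0.029]
 [-0.029  0.001  1.   ]
 [ 0.    -1.     0.001]]
```

View pics/top2.png

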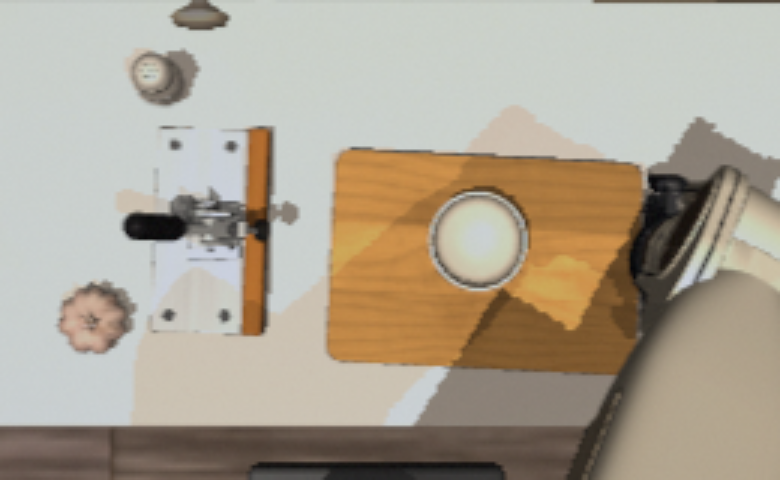

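View pics/wrist2.png

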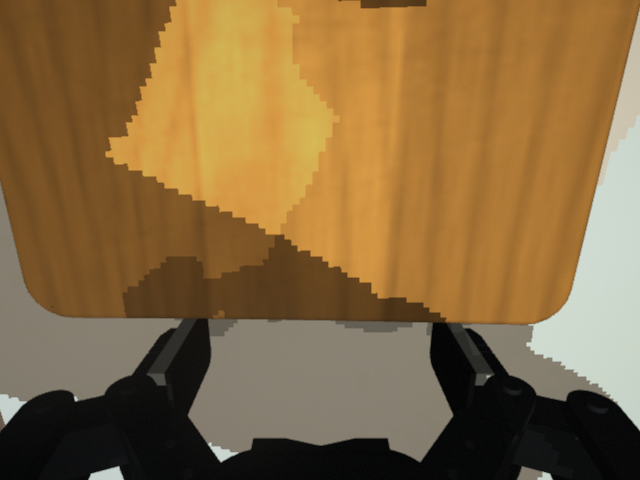

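The board is squaring up, with both fingers on its end (row 320 in the wrist view), and the bowl is riding along. About 55 mm of gap is left.

```bash
python3 -m inch '0 0 0 0 0 3 0;0 0 0 0 0 5 0;0 0 0 0 0 5 0;0 0 0 0 0 5 0;0 0 0 0 0 5 0;0 0 0 0 0 5 0;0 0 0 0 0 5 0;0 0 0 0 0 4 0;0 0 0 0 0 3 0;0 0 0 0 0 3 0;0 0 0 0 0 2 0;0 0 0 0 0 2 0'; python3 t.py; python3 - <<'E'
from h import *
for n in ["top"]:
    c=bot.camera(n); cv2.imwrite(f"pics/{n}3.png",c["color"] if n!="top" else cv2.resize(c["color"][190:350,180:440],None,fx=3,fy=3))
E
```

```text
clock: 8.35
eef_pos: [0.4587, -0.2107, -0.0036]
tool_rot: [0.707, -0.011, 0.01, -0.707]
ft_force: [0.4, -4.9, 1.2]
grip_width: 0.0853
clk 8.35 tcp [ 458.7 -210.7   -3.6] F [ 0.4 -4.9  1.2] w 0.0853
[[ 1.    -0.001  0.029]
 [-0.029 -0.001  1.   ]
 [-0.001 -1.    -0.001]]
```

View pics/top3.png

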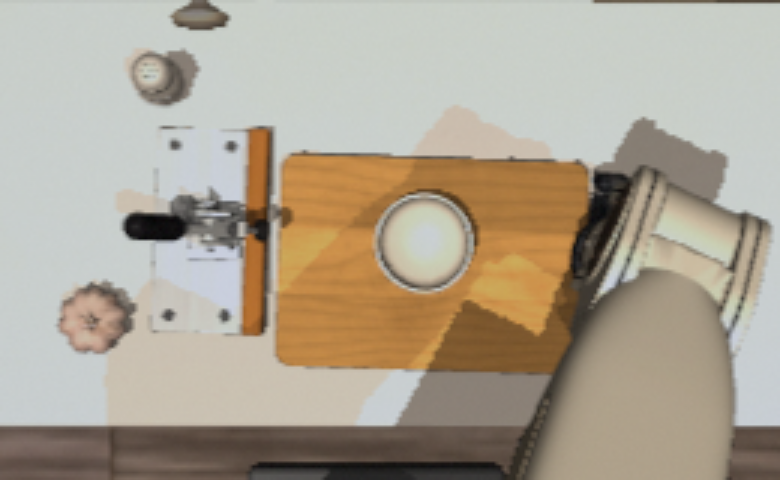

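```bash
python3 -m inch '0 0 0 0 0 2 0;0 0 0 0 0 2 0;0 0 0 0 0 2 0;0 0 0 0 0 2 0'; python3 t.py
```

```text
clock: 8.9
eef_pos: [0.4589, -0.2028, -0.0036]
tool_rot: [0.707, -0.011, 0.01, -0.707]
ft_force: [0.5, -5.6, 0.4]
grip_width: 0.0853
clk 8.9 tcp [ 458.9 -202.8   -3.6] F [ 0.5 -5.6  0.4] w 0.0853
[[ 1.    -0.001  0.029]
 [-0.029 -0.001  1.   ]
 [-0.001 -1.    -0.001]]
```

```bash
for i in 1 ; do python3 -m inch '0 0 0 0 0 1.5 0;0 0 0 0 0 1.5 0' | grep -E "eef|force"; done
```

```text
eef_pos: [0.459, -0.1998, -0.0036]
ft_force: [-1.1, -6.0, 1.1]
```

```bash
python3 -m inch '0 0 0 0 0 1 0;0 0 0 0 0 1 0' | grep -E "eef|force"; python3 - <<'E'
from h import *
for n in ["top"]:
    c=bot.camera(n); cv2.imwrite(f"pics/{n}4.png",cv2.resize(c["color"][220:320,220:400],None,fx=4.4,fy=4.4))
E
```

```text
eef_pos: [0.459, -0.1994, -0.0036]
ft_force: [-0.6, -11.2, -2.3]
```

View pics/top4.png

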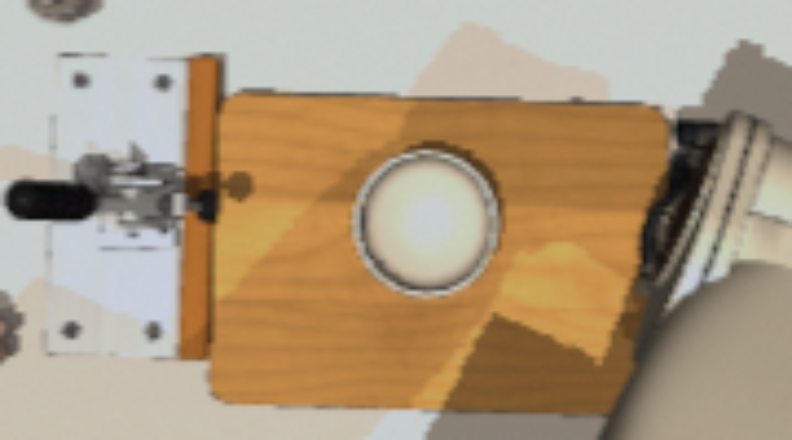

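The force has risen to 11 N and the tool has stalled at y = -0.199, so the board has met the fence. I'll press a little harder to seat it.

```bash
python3 -m inch '0 0 0 0 0 1.5 0;0 0 0 0 0 1.5 0;0 0 0 0 0 1 0;0 0 0 0 0 0 0;0 0 0 0 0 0 0' | grep -E "eef|force"
```

```text
eef_pos: [0.4593, -0.1994, -0.0034]
ft_force: [-2.3, -20.2, -3.5]
```

```bash
python3 -m inch '0 0 0 0 0 -4 0;0 0 0 0 0 -6 0;0 0 0 0 0 -20 0;0 0 0 0 -40 -20 0;0 0 0 0 -50 0 0;0 0 0 0 -50 0 0;0 0 0 0 -50 0 1;0 0 0 0 -40 0 1;0 0 0 0 0 -50 1;0 0 0 0 0 -50 1' | grep -E "clock|eef|force"; python3 - <<'E'
from h import *
c=bot.camera("top"); cv2.imwrite("pics/top5.png",cv2.resize(c["color"][220:320,220:400],None,fx=4.4,fy=4.4,interpolation=cv2.INTER_CUBIC))
m=bot.cut_out("board","top")[0]["region"].astype(np.uint8)
b=bot.cut_out("bowl","top")
if b: m|=b[0]["region"].astype(np.uint8)
cn=max(cv2.findContours(m,0,1)[0],key=cv2.contourArea)
P=np.array([onz(c,p[0],0.022)[:2] for p in cn])*1000
r=cv2.minAreaRect(P.astype(np.float32)); print(r); print(cv2.boxPoints(r))
E
```

```text
clock: 11.32
eef_pos: [0.4553, -0.3445, 0.2273]
ft_force: [1.0, -0.1, -0.7]Traceback (most recent call last):
  File "<stdin>", line 3, in <module>
IndexError: list index out of range
```

View pics/top5.png

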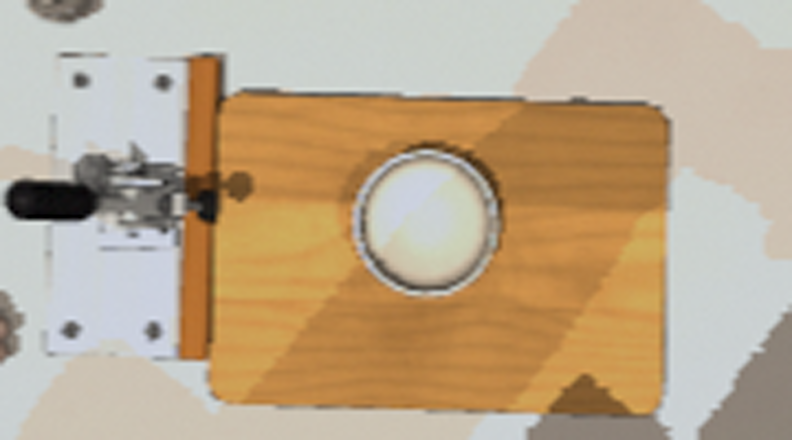

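The board's end lies parallel to the fence and against it (columns 210–222), the bowl is upright at (427, 222), and the lever is still open. Next I'll swing over behind the lever with the fingers shut.

```bash
python3 -m inch '0 0 0 1.5 0 45 1;0 0 0 1.5 0 50 1;0 0 0 1.5 0 50 1;0 0 0 1.5 0 50 1;0 0 0 1.5 0 50 1;0 0 0 1.5 0 50 1;0 0 0 1.5 0 50 1;0 0 0 1.5 0 50 1;0 0 0 1.5 0 50 1;0 0 0 1.5 0 50 1;0 0 0 1.5 0 50 1;0 0 0 1.5 0 50 1' | grep -E "clock|eef|force"; python3 t.py 488 255 150 -1.7; python3 - <<'E'
from h import *
for n in ["top","scene"]:
    c=bot.camera(n)
    for m,z in [("lever_tip",.126),("pivot",.045),("station",0)]:
        r=bot.spot_point(m,n)
        if r: print(n,m,round(r[0]["conf"],2),np.round(onz(c,r[0]["point"],z),3))
E
```

```text
clock: 12.92
eef_pos: [0.4898, 0.2523, 0.226]
ft_force: [0.2, 0.4, 1.1]
clk 12.925 tcp [489.8 252.3 226. ] F [0.2 0.4 1.1] w -0.0001
turn [-0.    0.04 -0.09] shift in present axes [-1.8 76.   2.7] in turned axes [-1.9 76.   2.7]
[[ 1.    -0.002  0.029]
 [-0.029  0.     1.   ]
 [-0.002 -1.     0.   ]]
top lever_tip 0.72 [0.495 0.176 0.126]
top pivot 0.79 [0.48  0.126 0.045]
top station 0.58 [0.482 0.083 0.   ]
scene pivot 0.63 [0.494 0.123 0.045]
scene station 0.56 [0.486 0.081 0.   ]
```

```bash
python3 -m inch '0 0 0 0 35 0 1;0 0 0 0 35 0 1;0 0 0 0 35 0 1;0 0 0 0 26 0 1;0 0 0 0 0 -10 1;0 0 0 0 0 -10 1;0 0 0 0 0 -5 1' | grep -E "clock|eef|force"; python3 - <<'E'
from h import *
for n in ["wrist","scene"]:
    c=bot.camera(n); cv2.imwrite(f"pics/{n}6.png",c["color"] if n=="wrist" else cv2.resize(c["color"][180:340,120:340],None,fx=3.5,fy=3.5))
E
```

```text
clock: 14.2
eef_pos: [0.491, 0.2248, 0.097]
ft_force: [-0.5, -0.8, -0.2]
```

View pics/wrist6.png

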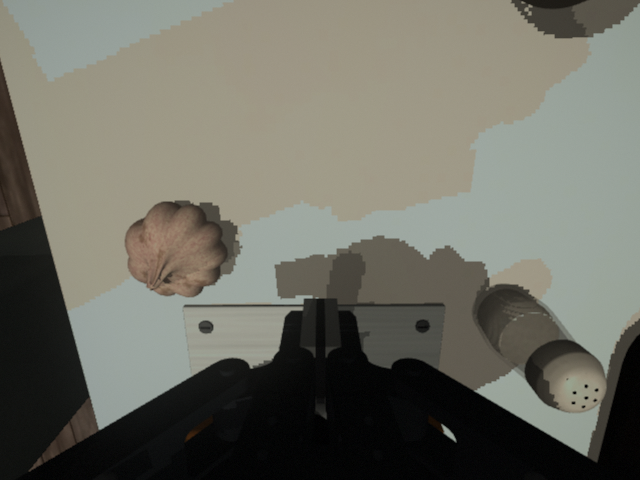

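View pics/scene6.png

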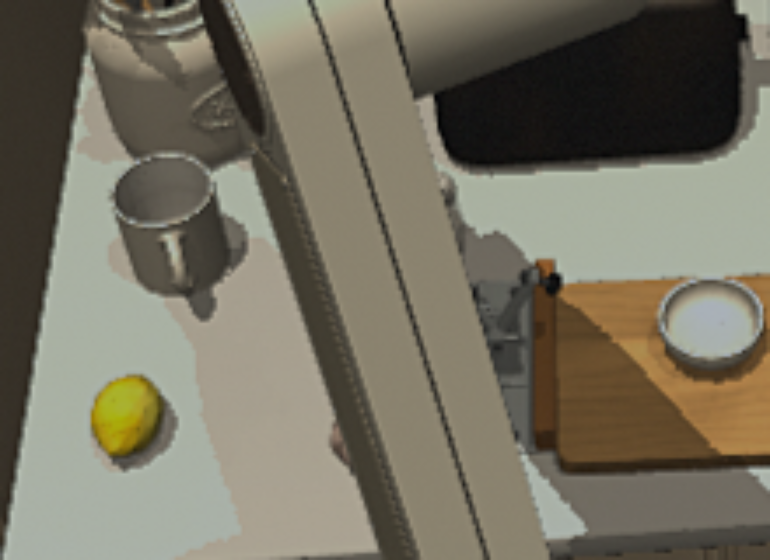

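The wrist view shows the shut fingers centred over the plate (column 320) behind the lever, with the garlic and the salt clear on either side. I'll push towards the board.

```bash
python3 -m inch '0 0 0 0 0 -10 1;0 0 0 0 0 -8 1;0 0 0 0 0 -8 1;0 0 0 0 0 -6 1;0 0 0 0 0 -6 1;0 0 0 0 0 -6 1' | grep -E "clock|eef|force"; python3 t.py | head -1
```

```text
clock: 15.05
eef_pos: [0.4895, 0.1831, 0.0964]
ft_force: [-0.1, 2.3, 1.1]
clk 15.05 tcp [489.5 183.1  96.4] F [-0.1  2.3  1.1] w -0.0
```

The fingers feel about +2.3 N from the lever, so I'm in contact.

```bash
python3 -m inch '0 0 0 0 0 -6 1;0 0 0 0 0 -6 1;0 0 0 0 0 -6 1;0 0 0 0 0 -6 1;0 0 0 0 0 -6 1;0 0 0 0 0 -6 1' | grep -E "clock|eef|force"; python3 - <<'E'
from h import *
for n in ["top"]:
    c=bot.camera(n); cv2.imwrite(f"pics/{n}7.png",cv2.resize(c["color"][220:320,200:380],None,fx=4.4,fy=4.4))
E
```

```text
clock: 15.8
eef_pos: [0.4876, 0.145, 0.0953]
ft_force: [0.3, 0.8, -0.7]
```

View pics/top7.png

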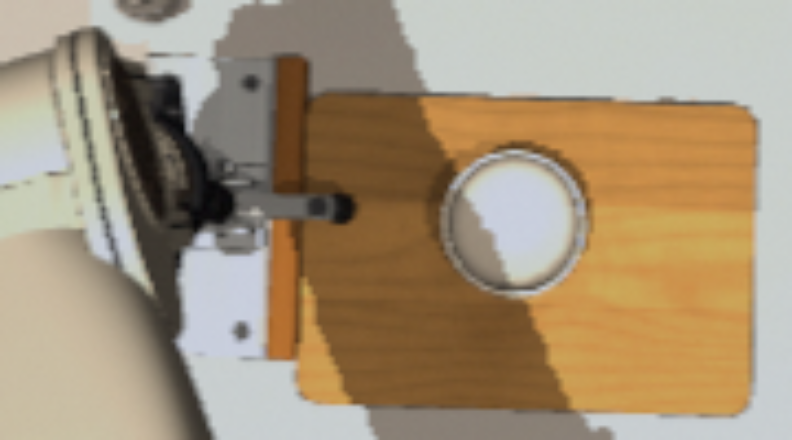

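The handle is about upright and the foot is out over the board at (340, 207). I'll continue past centre.

```bash
python3 -m inch '0 0 0 0 0 -6 1;0 0 0 0 0 -6 1;0 0 0 0 0 -4 1;0 0 0 0 0 0 1;0 0 0 0 0 0 1' | grep -E "clock|eef|force"; python3 - <<'E'
from h import *
for n in ["top"]:
    c=bot.camera(n); cv2.imwrite(f"pics/{n}8.png",cv2.resize(c["color"][220:320,200:380],None,fx=4.4,fy=4.4))
E
```

```text
clock: 16.48
eef_pos: [0.4872, 0.1298, 0.0953]
ft_force: [0.4, -0.5, 0.2]
```

View pics/top8.png

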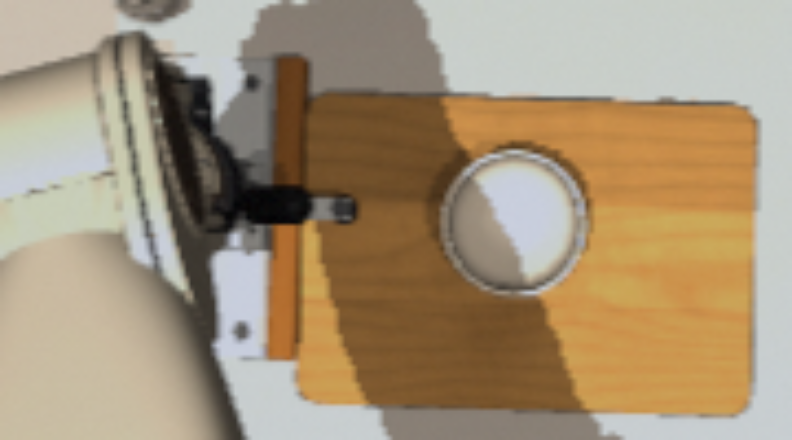

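The lever has snapped over: the grip now leans over the fence with its end at (308, 205), the foot is at (345, 208), and contact force is nil. I'll back away and check.

```bash
python3 -m inch '0 0 0 0 0 10 1;0 0 0 0 0 25 1;0 0 0 0 0 30 1;0 0 0 0 0 30 1;0 0 0 0 -40 0 1;0 0 0 0 -50 0 1;0 0 0 0 -50 0 1;0 0 0 -40 0 30 1;0 0 0 -40 0 30 1;0 0 0 -40 0 30 1;0 0 0 0 0 0 1' | grep -E "clock|eef|force"; python3 - <<'E'
from h import *
for n in ["top","scene"]:
    c=bot.camera(n); cv2.imwrite(f"pics/{n}9.png",cv2.resize(c["color"][220:320,200:380],None,fx=4.4,fy=4.4,interpolation=cv2.INTER_CUBIC) if n=="top" else c["color"])
    for m,z in [("lever_tip",.126),("pivot",.045),("station",0),("board_fence_end",.011),("bowl",.022),("board",0)]:
        r=bot.spot_point(m,n)
        if r: print(n,m,round(r[0]["conf"],2),np.round(r[0]["point"],1),np.round(onz(c,r[0]["point"],z),3))
    # expected tip for lever angles, station origin (485,80), yaw -1.7
    for q in (1.0,1.1,1.2):
        sy=.045-.095*np.sin(q-.55); z=.045+.095*np.cos(q-.55)
        a=np.radians(-1.7); p=np.array([.487,.080,0])+sy*np.array([-np.sin(a),np.cos(a),0])+[0,0,z]
        print(q,np.round(proj(c,p),1))
    for m in ["salt","garlic","lemon","onion","mug","tin"]:
        r=bot.spot_point(m,n)
        if r: print(m,np.round(onz(c,r[0]["point"],0),3))
E
```

```text
clock: 17.9
eef_pos: [0.37, 0.3205, 0.2356]
ft_force: [0.3, -0.9, 0.2]
top lever_tip 0.4 [370.8 276.6] [ 0.459 -0.175  0.126]
top pivot 0.63 [248.3 267.1] [0.483 0.131 0.045]
top station 0.88 [267.1 269.9] [0.477 0.087 0.   ]
top board_fence_end 0.93 [267.8 281.1] [0.447 0.084 0.011]
top bowl 0.95 [316.4 273.5] [ 0.467 -0.044  0.022]
top board 0.93 [318.2 274.9] [ 0.464 -0.049  0.   ]
1.0 [263.6 264.8]
1.1 [267.2 265. ]
1.2 [270.7 265.1]
salt [0.61  0.183 0.   ]
garlic [0.413 0.232 0.   ]
lemon [0.444 0.425 0.   ]
onion [ 0.473 -0.517  0.   ]
mug [0.604 0.401 0.   ]
tin [ 0.661 -0.458  0.   ]
scene lever_tip 0.62 [280.4 256.7] [0.476 0.067 0.126]
scene station 0.9 [276.6 284.6] [0.482 0.085 0.   ]
scene board_fence_end 0.59 [278.8 286.2] [0.467 0.079 0.011]
scene bowl 0.59 [325.  278.4] [ 0.474 -0.053  0.022]
scene board 0.71 [325.8 285.8] [ 0.465 -0.054  0.   ]
1.0 [274.1 252.9]
1.1 [277.3 253.9]
1.2 [280.3 255. ]
salt [0.49  0.085 0.   ]
garlic [ 0.457 -0.049 -0.   ]
onion [ 0.48 -0.52  0.  ]
mug [0.614 0.399 0.   ]
tin [ 0.656 -0.485 -0.   ]
```

View pics/top9.png

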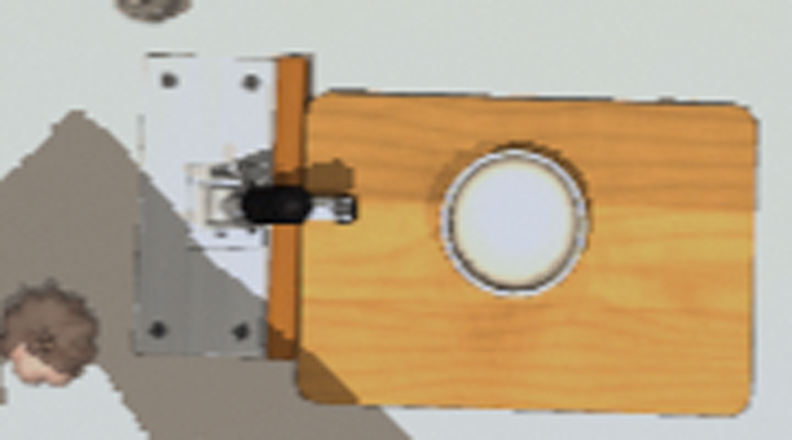

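View pics/scene9.png

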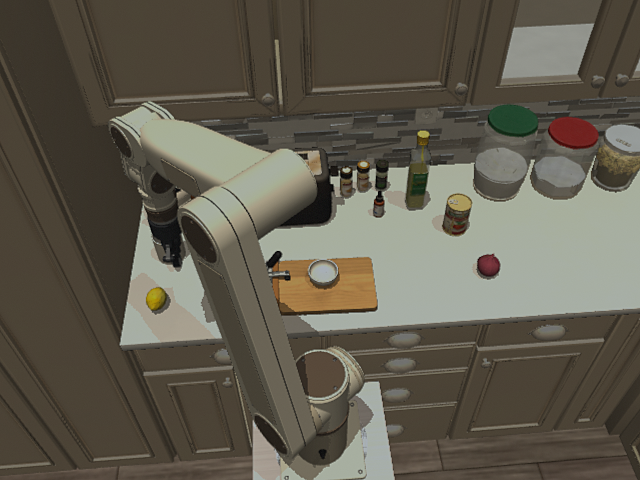

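The lever looks locked and the bystanders agree with the start. As a check on the lever angle, I'll fit the grip's silhouette in the top view, calibrating on the open picture (angle 0).

```bash
python3 - <<'E'
from h import *
c=bot.camera("top"); img=c["color"]; im0=cv2.imread("pics/top0.png")
def ends(im,a,b):
    m=(im.max(2)<50).astype(np.uint8); w=np.zeros_like(m); w[255:275,a:b]=m[255:275,a:b]
    n,l,s,_=cv2.connectedComponentsWithStats(w); i=1+np.argmax(s[1:,4]); return s[i]
print("open",ends(im0,215,262),"now",ends(img,240,285))
for y in (263,265,267): print(im0[y,216:246].max(1), img[y,250:276].max(1))
a=np.radians(-1.7);yd=np.array([-np.sin(a),np.cos(a),0])
def sil(q,oy):
    pts=[]
    for r in np.linspace(50,95,10):
        ctr=np.array([.487,oy,0])+yd*(.045-r/1e3*np.sin(q-.55))+[0,0,.045+r/1e3*np.cos(q-.55)]
        u=np.random.default_rng(0).normal(size=(400,3)); u/=np.linalg.norm(u,axis=1)[:,None]
        pts+=[proj(c,ctr+.011*v) for v in u]
    pts=np.array(pts); return np.round([pts[:,0].min(),pts[:,0].max()],1)
for oy in (.078,.082): print(oy,"open",sil(0,oy),{q:sil(q,oy).tolist() for q in (.95,1.04,1.1,1.16,1.2)})
E
```

```text
open [222 261  21   9 151] now [255 262  16   9 129]
[204 204 204 204 186 124  30  22  23  24  23  17  16  14  12  10  13  13
  12  12  12  11  12  14  28  54  61  56  78  96] [199 185 149  99  79  69  24  13  15  12  12  14  14  12  15  17  20  21
  19  36  69  85  85  86  86  86]
[205 205 204 205 170  83  23  30  39  45  35  21  17  18  15  15  13  12
  15  14  17  15  13  14  14  32  65  95 107 105] [165 120 114 109  82  19  17  19  19  16  18  19  19  19  22  28  31  26
  26  23  49 104 133 131 132 113]
[204 204 204 205 202 152  22  25  26  25  23  21  16  17  15  18  17  20
  17  18  17  14  18  13  13  40  90 117 118 119] [157 136 137 131  95  16  19  19  15  20  17  16  20  23  28  41  43  35
  28  20  44 160 220 220 197 134]
0.078 open [222.3 243.4] {0.95: [252.7, 267.1], 1.04: [254.4, 270.4], 1.1: [255.6, 272.6], 1.16: [256.6, 274.7], 1.2: [257.3, 276.0]}
0.082 open [220.6 241.8] {0.95: [251.1, 265.4], 1.04: [252.8, 268.8], 1.1: [253.9, 270.9], 1.16: [255.0, 273.0], 1.2: [255.7, 274.4]}
```

```bash
python3 -c "
from h import *
print(np.round(bot.get_obs()['ft_force'],1)); print(bot.job_done()); print(bot.get_obs()['clock'])"
```

```text
[ 0.8 -0.2 -0.1]
the job is handed in; nothing more can be done
None
the job is handed in; nothing more can be done
```

The board is home against the fence, the clamp lever is locked over it, and the job was handed in at about 18 s of the 45 s allowed. The interface reports no verdict.

- **Board:** I slid it with two open fingers on its end until it stalled against the fence. The tool stayed at y = -0.199 m while the push force rose to 20 N. Before and after clamping, the top view showed its end parallel to the fence with no visible gap. I have no numeric fit of the final gap or angle, because the board detector found nothing when I tried it after the push.
- **Lever:** I pushed it past upright with shut fingers and it snapped over. Fitting the grip's outline in the top view, calibrated on the open position, gives about 1.08–1.1 rad. The uncertainty is about 0.04 rad, inside the allowed 1.04–1.16. The foot appears over the board just inside the fence, as expected when locked.
- **Bowl and other things:** The bowl is upright on the board. In the top view every bystander is within about 10 mm of where it started.
- **Robot:** It was clear of everything at hand-in, with the force reading near zero.
- **Checks that disagreed:** A few point detections were plainly wrong and I discarded them. They were the salt and garlic in the scene view, which the arm partly blocked, and the lever tip in the last top view.

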